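Zero the blue lens-thickness gauge

ROBOT

A 6-joint arm with a two-finger parallel gripper is mounted at the origin on a cart in front of the work surface, level with it; the furniture and walls round the work are solid. World frame = base frame: x ahead of the robot, y to its left, z up, the work surface at z = 0. Lengths are in m, angles in rad, forces in N, time in s.
With the tool pointing down it reaches from about 0.275 to 0.975 m from the base axis. Payload 8.4 kg.
Tool frame: the origin (TCP) lies at the very end of the fingers, on their centre line; the grasp point (between the pads) lies env.tcp_to_grasp behind it (env.tcp_to_grasp is the distance from the TCP to the grasp point, in m); z points along the fingers, y is the line along which they close (so a half turn about z gives the same grasp; the last joint's range is limited). The gripper opens to 92 mm and grips with 3 to 60 N. Pads are 20 mm wide; open, the fingers measure 128 mm over their backs; the gripper's body (75 mm by 189 mm) begins 69 mm behind the grasp point.
Start: joints at [-1.11, 0.353, 1.633, -0, 1.155, -0.002], TCP at [0.279, -0.559, 0.215] pointing down, gripper open.
Joint ranges: [-2.63, 2.63], [-0.92, 2.1], [0.06, 2.66], [-1.3, 4.44], [0, 2.69], [-3.02, 3.02]. Speed limits (rad/s): [2.22, 2.22, 2.79, 3.14, 3.14, 3.14].

INTERFACE

Orientations are given as a unit quaternion [x, y, z, w].
In Python, from plant import env gives the robot as it stands.
- The arm moves only by the tool step_arm, never from a script. Its argument "rows" is a list of rows, each an object with "rot": the turn, a rotation vector about the tool's x, y, z in degrees, a list of three; "offset": the shift along the tool's x, y, z in cm, a list of three; "jaw": the gripper command: -1 is fully open, 1 is shut, values between are in proportion. In form: [{"rot": [ax, ay, az], "offset": [x, y, z], "jaw": jaw}, ...]. A call has exactly 10 rows; each row is the pose to reach, as a shift and turn from the pose commanded when the call began, along the tool's axes at that moment; what a row does not reach only later rows make up. A row lasts 1/10 s, in which the tool goes at most 50 mm and 8.59 degrees, less where a joint would pass 70% of its speed; a pose out of reach is approached as far as the arm can. A call with a gripper value outside its range is refused whole. The fingers move at their own pace and stop on an object; the grip force is fixed at half the most. Time passes only in rows, so rows that repeat a pose let the fingers close, or fill a call up. It gives the time, the measured TCP pose, the force, the opening and the grip force at its end, in the units of the state.
- env.read_state(): the state, without advancing time (a new reading comes with each control period).
- env.get_image(name): name is "scene" or "top"; returns a dict with "color" (384x512x3 uint8, red, green, blue), "range_z" (384x512 float32, m along the optical axis (not along the pixel's ray), 0 where there is no reading), "K" (3x3 intrinsics, pixels), "world_from_camera" (4x4, takes a point from camera to world coordinates). Camera axes: x right, y up, looking along -z (the intrinsics and any distortion apply to the point x, -y, -z); pixel columns grow to the right and rows downward; lengths in m; the calibration is good to about 2 mm. A picture is of the moment at which its call begins.
- env.close_job(): hands the job in; it is judged then, once.
The state is a dict: "time": time; "qpos": joint angles; "qvel": joint speeds; "effort": joint torques, N m; "position": TCP position; "eef_rot": TCP orientation; "wrist_force": force on the tool from outside, world axes, zero at the start; "wrist_torque": the same for the moment, N m; "opening": finger opening in m; "gripper_force": force on a finger pad.
Only numpy, scipy, OpenCV 4.12 (cv2) and the standard library are available. Lean on these libraries where they do the work, as an engineer would, in place of code of your own. Each camera call takes 0.05 s, during which the arm holds its last target. There are 200 camera calls.

TASK

Zero the blue lens-thickness gauge before the next lens is measured: turn the ribbed bezel round its dial until the red triangular zero mark on the bezel stands at the tip of the black needle, then let go. The yellow gauge is set for another job: leave its bezel as it is.

Things in the scene. Friction and masses are not known exactly. Their poses are not given: they have to be found in the camera images.
- gauge_blue: Lens-thickness gauge, all blue paint, fixed to the worktop: foot 115 x 86 x 14 mm, round dial face up at 80 to 98 mm height; case below it 52 mm wide. Origin: on the worktop under the dial's axis, z up. Black needle is fixed, points along own +x, towards the column (16 mm thick, 54 mm from the axis, top at 70 mm). Stands left or right, yaw varies up to 0.5 rad.
- bezel_blue (a joint): Turn (rad) of the ribbed metal bezel, 60 mm across, 80 to 98 mm above the worktop, about the vertical through the gauge's origin; the dial face turns with it. 0: red triangle at the needle; positive: mark counter-clockwise of it seen from above. Starts at 0.5 to 1.35, so turn it clockwise. Pinch across its diameter from above, in any direction. Friction 0.04 N m; stays where left.
- gauge_yellow: The same gauge in yellow paint, with its own bezel, set for another job; same size, origin and axes as the blue one. To be left alone.
- mark_yellow (a point): Red zero mark, a flat 12 mm triangle pointing inward, on the yellow gauge's bezel; this point is 25 mm from the dial's axis, 98 mm above the worktop. The bezel must not be turned, so this stays where it is.
Not all that is in view belongs to the job. Leave any pink or turquoise look-alike of the gauge_blue alone.

How it is judged:
At the end, for the whole second after the job is handed in: The blue gauge's red zero mark stands within 0.2 rad (about 11 degrees) of the needle, either side, and the bezel is at rest (value of joint bezel_blue between -0.2 and 0.2 rad and velocity of joint bezel_blue between -0.05 and 0.05 rad/s); the robot touches nothing.
It fails at once if the yellow gauge's bezel is turned: its red mark moves more than 5 mm (distance of mark_yellow from where it was at the start of the episode above 0.005 m).
It also fails if it takes over 32 s, if anything falls off the work surface, if the arm or the gripper's body presses on something with over 40 N, if the wrist force passes 120 N, or if a joint passes its speed limit or range.

## Working session

There is one attempt and no reset: what is moved stays moved. The work goes in short steps, Python scripts to look and compute and a tool call to move; the robot and the scene stay as the last step left them, time stands still between calls to the robot, and variables do not carry over. Pictures are saved under pics/ and viewed, at most 10 in all, crops included, and the job is handed in when it is done.

Besides the shell and the picture viewer there is one more tool, called after "Call:" as name([rows], argument=value, ...), one row to a line, values as JSON. step_arm: Moves the arm, as the interface text tells. Its arguments: {"type":"object","properties":{"rows":{"type":"array"}},"required":["rows"]}

```bash
mkdir -p pics; python3 - <<'E'
from plant import env
import cv2,numpy as np,pickle
d={n:env.get_image(n) for n in("scene","top")}
pickle.dump(d,open('im0.pkl','wb'))
for n in d: cv2.imwrite(f'pics/{n}0.png',d[n]['color'][:,:,::-1]); print(d[n]['K'],d[n]['world_from_camera'])
s=env.read_state();print(s,env.tcp_to_grasp)
E
```

```text
[[414.43836171   0.         253.33472631]
 [  0.         414.43836171 185.50277638]
 [  0.           0.           1.        ]] [[-0.43402978  0.41033296 -0.80202557 -0.67419831]
 [-0.90070056 -0.17898256  0.39585823  0.83886832]
 [ 0.01888509  0.89419914  0.44727089  0.73377659]
 [ 0.          0.          0.          1.        ]]
[[384.4127119    0.         264.28900404]
 [  0.         384.4127119  200.59076145]
 [  0.           0.           1.        ]] [[ 2.80477707e-02  9.85256127e-01 -1.68771109e-01  3.21218027e-01]
 [-9.99599147e-01  2.82961729e-02 -9.33512603e-04  2.72740605e-01]
 [ 3.85582747e-03  1.68729640e-01  9.85654829e-01  1.25725301e+00]
 [ 0.00000000e+00  0.00000000e+00  0.00000000e+00  1.00000000e+00]]
{'time': 0.1, 'qpos': array([-1.11039714e+00,  3.53581830e-01,  1.63402927e+00,  1.73792210e-05,
        1.15519600e+00, -2.40522540e-03]), 'qvel': array([-9.33784532e-04,  3.21744405e-04,  1.87491539e-04,  5.53591852e-04,
       -2.60532807e-05, -1.56921856e-03]), 'effort': array([ 2.94492056e-04, -5.94906235e+01, -3.34929764e+01,  6.98516727e-02,
        1.83170795e-02, -3.11839949e-05]), 'position': array([ 0.27884891, -0.55886764,  0.21394997]), 'eef_rot': array([ 9.73346393e-01,  2.29339117e-01, -1.30099780e-04, -5.93175159e-04]), 'wrist_force': array([ 6.06371418e-04, -1.87294914e-01,  8.27944629e-01]), 'wrist_torque': array([ 0.00488728, -0.00619565, -0.00891373]), 'gripper_force': 0.0, 'opening': 0.09219856825283447} 0.0187
```

View pics/top0.png

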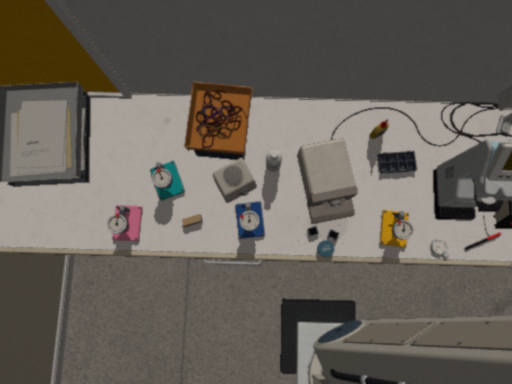

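View pics/scene0.png

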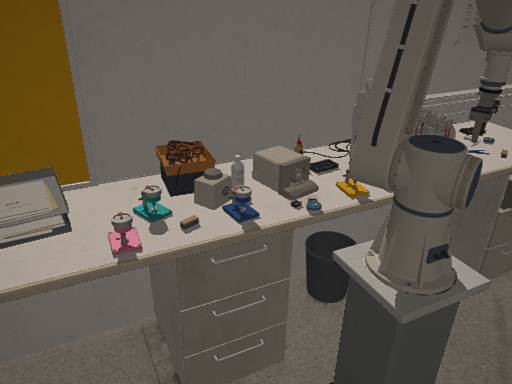

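Four gauges in the top view: pink (125,222), turquoise (167,180), blue (250,219) and yellow (397,230). The deep-blue one at (250,219) fits "all blue paint"; pink and turquoise are the look-alikes. I'll confirm this in an enlarged crop and measure at the same time.

```bash
cat > h.py <<'E'
import numpy as np,cv2
def pix2w(d,u,v,z):
    K,T=d['K'],d['world_from_camera']
    r=T[:3,:3]@np.array([(u-K[0,2])/K[0,0],-(v-K[1,2])/K[1,1],-1.]);o=T[:3,3]
    return o+r*(z-o[2])/r[2]
def w2pix(d,p):
    K,T=d['K'],d['world_from_camera'];c=T[:3,:3].T@(np.array(p)-T[:3,3])
    return K[0,0]*c[0]/-c[2]+K[0,2],K[1,1]*-c[1]/-c[2]+K[1,2]
E
python3 - <<'E'
import pickle;from h import *
d=pickle.load(open('im0.pkl','rb'))
t=d['top'];c=t['color'];cv2.imwrite('pics/crop1.png',cv2.resize(c[190:250,220:280],None,fx=10,fy=10,interpolation=cv2.INTER_CUBIC)[:,:,::-1])
h=cv2.cvtColor(c,cv2.COLOR_RGB2HSV)
m=cv2.inRange(h,(105,120,40),(125,255,255))
n,l,s,ce=cv2.connectedComponentsWithStats(m)
for i in range(1,n):
    if s[i,4]>60:
        print(s[i],ce[i]); 
        pts=np.argwhere(l==i)[:,::-1].astype(np.float32); w=np.array([pix2w(t,u,v,.014)[:2] for u,v in pts],np.float32)
        r=cv2.minAreaRect(w);print(r)
g=h[200:240,230:270];mr=((g[...,0]<10)|(g[...,0]>170))&(g[...,1]>100)
p=np.argwhere(mr)[:,::-1]+[230,200];print(p.tolist())
# dial: high range points
zz=[]
for v in range(195,245):
  for u in range(230,272):
    R=t['range_z'][v,u]; K=t['K'];
    q=t['world_from_camera']@np.array([(u-K[0,2])/K[0,0]*R,-(v-K[1,2])/K[1,1]*R,-R,1])
    if R>0 and .088<q[2]<.11: zz.append(q[:3])
zz=np.array(zz);print(len(zz),zz.mean(0),zz.min(0),zz.max(0),cv2.minEnclosingCircle(zz[:,:2].astype(np.float32)))
E
```

```text
[236 203  27  35 377] [250.20689655 220.65251989]
((0.4696909785270691, 0.32083702087402344), (0.10745619982481003, 0.07968349754810333), 8.072571754455566)
[[241, 215], [242, 215], [241, 216], [242, 216], [243, 216], [241, 217], [242, 217], [243, 217]]
297 [0.45891595 0.31762002 0.09463468] [0.42870868 0.28825501 0.08802392] [0.48771928 0.34622507 0.10175554] ((0.4589843153953552, 0.31708595156669617), 0.030380288138985634)
```

View pics/crop1.png

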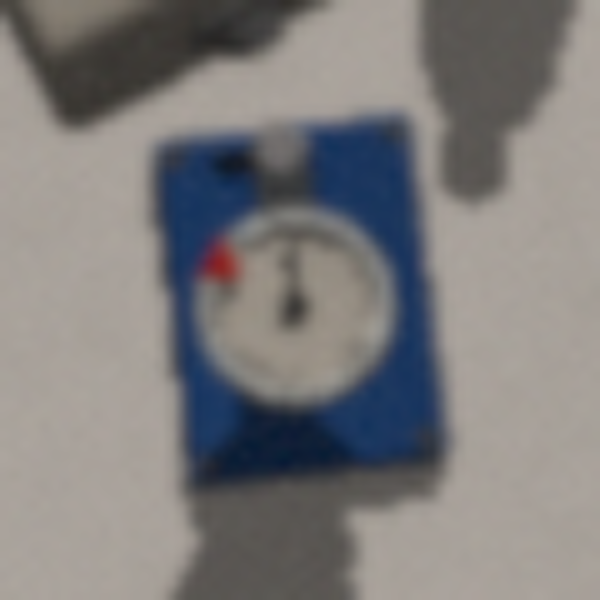

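The crop confirms the blue gauge. Its foot is all blue, the needle points up in the image (world +x), and the red mark is at about (242,216), counter-clockwise of the needle. Next I work out the mark angle, the nearby heights and the move in tool axes.

```bash
python3 - <<'E'
import pickle;from h import *
from scipy.spatial.transform import Rotation as R
from plant import env
d=pickle.load(open('im0.pkl','rb'));t=d['top'];c=np.array([.459,.3173])
for n,(u,v) in {'mark':(241.9,216.2),'needletip':(220+29.2-.5,190+25-.5),'pivot':(220+29-.5,190+31-.5)}.items():
    p=pix2w(t,u,v,.098)[:2];print(n,p,np.linalg.norm(p-c),np.degrees(np.arctan2(*(p-c)[::-1])))
K=t['K'];z=t['range_z'];u,v=np.meshgrid(range(512),range(384))
q=np.stack([(u-K[0,2])/K[0,0]*z,-(v-K[1,2])/K[1,1]*z,-z],-1)@t['world_from_camera'][:3,:3].T+t['world_from_camera'][:3,3]
r=np.hypot(q[...,0]-c[0],q[...,1]-c[1])
m=(z>0)&(r<.16)&(r>.035)&(q[...,2]>.075)
a=np.degrees(np.arctan2(q[...,1]-c[1],q[...,0]-c[0]))
for lo in range(-180,180,30):
    k=m&(a>=lo)&(a<lo+30)
    if k.sum()>3: print(lo,k.sum(),'maxz',np.percentile(q[...,2][k],98),'minr',r[k].min())
k=(z>0)&(q[...,0]>.25)&(q[...,0]<.6)&(q[...,1]>-.55)&(q[...,1]<.45)&(v<300);
for y in np.arange(-.6,.45,.1):
    kk=k&(abs(q[...,1]-y)<.05)
    if kk.any(): print(round(y,2),np.percentile(q[...,2][kk],99.5).round(3))
s=env.read_state();print(R.from_quat(s['eef_rot']).inv().apply(np.array([*c,.15])-s['position']))
E
```

```text
mark [0.46967397 0.34047346] 0.025513582250197613 65.2686474299934
needletip [0.47546788 0.32001009] 0.01668938419069258 9.34529184396219
pivot [0.45711734 0.31997622] 0.003272087939862355 125.12550556763367
-30 28 maxz 0.09570685564925623 minr 0.1172916375042715
0 430 maxz 0.1222640465648427 minr 0.09744018605846103
30 229 maxz 0.11888563642570973 minr 0.09882788631756312
-0.5 0.115
-0.4 0.298
-0.3 0.357
-0.2 0.099
-0.1 0.099
-0.0 0.13
0.1 0.13
0.2 0.006
0.3 0.114
0.4 0.121
[ 0.55236691 -0.70349385  0.06481474]
```

```bash
python3 - <<'E'
import pickle;from h import *
d=pickle.load(open('im0.pkl','rb'));t=d['top']
K=t['K'];z=t['range_z'];u,v=np.meshgrid(range(512),range(384))
q=np.stack([(u-K[0,2])/K[0,0]*z,-(v-K[1,2])/K[1,1]*z,-z],-1)@t['world_from_camera'][:3,:3].T+t['world_from_camera'][:3,3]
for y in np.arange(-.6,.4,.05):
    k=(z>0)&(abs(q[...,1]-y)<.025)&(q[...,2]>.105)&(v<300)&(q[...,0]>.1)
    if k.sum()>2: print(round(y,2),k.sum(),'minx',np.percentile(q[...,0][k],2).round(3),'x5-50',np.percentile(q[...,0][k],[10,50]).round(3),'maxz',np.percentile(q[...,2][k],99).round(3),'u',np.median(u[k]),'v',v[k].max())
E
```

```text
-0.5 162 minx 0.839 x5-50 [0.843 0.869] maxz 0.152 u 507.0 v 108
-0.45 317 minx 0.504 x5-50 [0.531 0.902] maxz 0.22 u 505.0 v 215
-0.4 522 minx 0.508 x5-50 [0.9   0.902] maxz 0.294 u 496.0 v 211
-0.35 1545 minx 0.493 x5-50 [0.512 0.9  ] maxz 0.371 u 494.0 v 211
-0.3 4307 minx 0.52 x5-50 [0.541 0.612] maxz 0.437 u 479.0 v 211
-0.25 1648 minx 0.9 x5-50 [0.901 0.902] maxz 0.511 u 474.0 v 87
-0.2 1726 minx 0.9 x5-50 [0.901 0.902] maxz 0.513 u 456.0 v 87
-0.15 1711 minx 0.9 x5-50 [0.901 0.902] maxz 0.511 u 436.0 v 87
-0.1 1712 minx 0.9 x5-50 [0.901 0.902] maxz 0.509 u 416.0 v 124
-0.05 1687 minx 0.9 x5-50 [0.901 0.902] maxz 0.506 u 396.0 v 86
0.0 1901 minx 0.551 x5-50 [0.615 0.902] maxz 0.504 u 373.0 v 196
0.05 2628 minx 0.539 x5-50 [0.578 0.901] maxz 0.501 u 346.0 v 199
0.1 2598 minx 0.528 x5-50 [0.567 0.901] maxz 0.499 u 329.0 v 202
0.15 2160 minx 0.547 x5-50 [0.616 0.902] maxz 0.497 u 314.0 v 203
0.2 1608 minx 0.9 x5-50 [0.901 0.902] maxz 0.497 u 297.0 v 84
0.25 1677 minx 0.654 x5-50 [0.9   0.902] maxz 0.495 u 277.0 v 162
0.3 1596 minx 0.9 x5-50 [0.901 0.902] maxz 0.493 u 259.0 v 99
0.35 2053 minx 0.579 x5-50 [0.666 0.902] maxz 0.489 u 239.0 v 185
```

Call:
step_arm([
  {"rot": [0, 0, -1], "offset": [2, -2.5, 0], "jaw": -1},
  {"rot": [0, 0, -3], "offset": [5, -6.4, 0], "jaw": -1},
  {"rot": [0, 0, -5], "offset": [8, -10.2, 0], "jaw": -1},
  {"rot": [0, 0, -7], "offset": [11, -14, 0], "jaw": -1},
  {"rot": [0, 0, -9], "offset": [14, -17.8, 0], "jaw": -1},
  {"rot": [0, 0, -11], "offset": [17, -21.6, 0], "jaw": -1},
  {"rot": [0, 0, -13], "offset": [20, -25.5, 0], "jaw": -1},
  {"rot": [0, 0, -14], "offset": [23, -29.3, 0], "jaw": -1},
  {"rot": [0, 0, -15], "offset": [26, -33.1, 0], "jaw": -1},
  {"rot": [0, 0, -15], "offset": [29, -37, 0], "jaw": -1},
])

```text
time: 1.1
position: [0.3732, -0.0969, 0.2147]
eef_rot: [0.935, 0.354, 0.0, 0.0]
wrist_force: [0.9, -0.1, 0.3]
opening: 0.0923
gripper_force: 0.0
```

```bash
cat > rel.py <<'E'
import sys,numpy as np
from scipy.spatial.transform import Rotation as R
from plant import env
s=env.read_state();r=R.from_quat(s['eef_rot']);p=np.array(eval(sys.argv[1]))
print(s['time'],s['position'].round(4),'off cm',(100*r.inv().apply(p-s['position'])).round(2),'yang',np.degrees(np.arctan2(*r.as_matrix()[1::-1,1])).round(2),'z',r.as_matrix()[:,2].round(4),'q',s['qpos'].round(2),s['wrist_force'].round(1),s['opening'])
E
python3 rel.py [.459,.3173,.15]
```

```text
1.1 [ 0.3732 -0.0969  0.2147] off cm [ 33.88 -25.33   6.47] yang -48.48 z [ 5.e-04 -1.e-04 -1.e+00] q [-0.26 -0.04  2.11  0.    1.07  0.59] [ 0.9 -0.1  0.3] 0.09225064086714314
```

Call:
step_arm([
  {"rot": [0, 0, 0], "offset": [4, -3, 0], "jaw": -1},
  {"rot": [0, 0, 0], "offset": [8, -6, 0], "jaw": -1},
  {"rot": [0, 0, 0], "offset": [12, -9, 0], "jaw": -1},
  {"rot": [0, 0, 0], "offset": [16, -12, 0], "jaw": -1},
  {"rot": [0, 0, 0], "offset": [20, -15, 0.5], "jaw": -1},
  {"rot": [0, 0, 0], "offset": [24, -18, 2], "jaw": -1},
  {"rot": [0, 0, 0], "offset": [28, -21, 3.5], "jaw": -1},
  {"rot": [0, 0, 0], "offset": [31.5, -23.6, 5], "jaw": -1},
  {"rot": [0, 0, 0], "offset": [33.4, -25, 6], "jaw": -1},
  {"rot": [0, 0, 0], "offset": [33.9, -25.3, 6.5], "jaw": -1},
])

```text
time: 2.1
position: [0.4591, 0.3177, 0.1481]
eef_rot: [0.935, 0.356, -0.001, 0.0]
wrist_force: [0.2, -0.4, -0.1]
opening: 0.0919
gripper_force: 0.0
```

```bash
python3 rel.py [.459,.3173,.079]
```

```text
2.1 [0.4591 0.3177 0.1481] off cm [-0.03  0.02  6.91] yang -48.34 z [-1.2e-03 -5.0e-04 -1.0e+00] q [0.6  0.33 1.84 0.   0.98 1.45] [ 0.2 -0.4 -0.1] 0.09191400265018193
```

Call:
step_arm([
  {"rot": [0, 0, 0], "offset": [0, 0, 2], "jaw": -1},
  {"rot": [0, 0, 0], "offset": [0, 0, 4], "jaw": -1},
  {"rot": [0, 0, 0], "offset": [0, 0, 5.5], "jaw": -1},
  {"rot": [0, 0, 0], "offset": [0, 0, 6.3], "jaw": -1},
  {"rot": [0, 0, 0], "offset": [0, 0, 6.7], "jaw": -1},
  {"rot": [0, 0, 0], "offset": [0, 0, 6.7], "jaw": 0},
  {"rot": [0, 0, 0], "offset": [0, 0, 6.7], "jaw": 0.2},
  {"rot": [0, 0, 0], "offset": [0, 0, 6.7], "jaw": 0.3},
  {"rot": [0, 0, 0], "offset": [0, 0, 6.7], "jaw": 0.5},
  {"rot": [0, 0, 0], "offset": [0, 0, 6.7], "jaw": 0.6},
])

```text
time: 3.1
position: [0.4575, 0.3182, 0.0832]
eef_rot: [0.935, 0.353, -0.001, -0.003]
wrist_force: [-12.8, 15.8, 2.2]
opening: 0.0595
gripper_force: 30.0
```

```bash
python3 rel.py [.459,.3173,.079]
```

```text
3.1 [0.4575 0.3182 0.0832] off cm [0.05 0.16 0.42] yang -48.62 z [-0.003   0.0046 -1.    ] q [0.6  0.41 1.89 0.01 0.84 1.45] [-12.8  15.8   2.2] 0.059511083945800784
```

Call:
step_arm([
  {"rot": [0, 0, 2], "offset": [0, -0.2, 0], "jaw": 0.6},
  {"rot": [0, 0, 9], "offset": [0, -0.2, 0], "jaw": 0.6},
  {"rot": [0, 0, 16], "offset": [0, -0.2, 0], "jaw": 0.6},
  {"rot": [0, 0, 23], "offset": [0, -0.2, 0], "jaw": 0.6},
  {"rot": [0, 0, 30], "offset": [0, -0.2, 0], "jaw": 0.6},
  {"rot": [0, 0, 37], "offset": [0, -0.2, 0], "jaw": 0.6},
  {"rot": [0, 0, 44], "offset": [0, -0.2, 0], "jaw": 0.6},
  {"rot": [0, 0, 51], "offset": [0, -0.2, 0], "jaw": 0.6},
  {"rot": [0, 0, 56], "offset": [0, -0.2, 0], "jaw": 0.6},
  {"rot": [0, 0, 57], "offset": [0, -0.2, 0], "jaw": 0.6},
])

```text
time: 4.1
position: [0.4571, 0.3201, 0.0833]
eef_rot: [0.991, -0.137, -0.001, -0.002]
wrist_force: [-9.0, 15.4, -0.2]
opening: 0.0593
gripper_force: 30.0
```

```bash
python3 rel.py [.459,.3173,.079]
```

```text
4.1 [0.4571 0.3201 0.0833] off cm [0.26 0.22 0.43] yang -105.75 z [-0.001   0.0051 -1.    ] q [0.61 0.41 1.89 0.01 0.84 2.45] [-9.  15.4 -0.2] 0.059339253765297036
```

Call:
step_arm([
  {"rot": [0, 0, 0], "offset": [0, 0, 0], "jaw": 0.3},
  {"rot": [0, 0, 0], "offset": [0, 0, 0], "jaw": 0},
  {"rot": [0, 0, 0], "offset": [0, 0, 0], "jaw": -0.6},
  {"rot": [0, 0, 0], "offset": [0, 0, 0], "jaw": -1},
  {"rot": [0, 0, 0], "offset": [0, 0, 0], "jaw": -1},
  {"rot": [0, 0, 0], "offset": [0, 0, -1], "jaw": -1},
  {"rot": [0, 0, 0], "offset": [0, 0, -3], "jaw": -1},
  {"rot": [0, 0, 0], "offset": [0, 0, -6], "jaw": -1},
  {"rot": [0, 0, 0], "offset": [0, 0, -9], "jaw": -1},
  {"rot": [0, 0, 0], "offset": [0, 0, -12], "jaw": -1},
])

```text
time: 5.1
position: [0.4582, 0.3166, 0.2045]
eef_rot: [0.991, -0.135, 0.0, -0.0]
wrist_force: [-0.1, 1.0, -0.4]
opening: 0.0923
gripper_force: 0.0
```

```bash
python3 rel.py [.30,.05,.25]
```

```text
5.1 [0.4582 0.3166 0.2045] off cm [-8.12 29.92 -4.55] yang -105.5 z [ 3.e-04  1.e-04 -1.e+00] q [ 0.6   0.26  1.79 -0.    1.09  2.44] [-0.1  1.  -0.4] 0.09231090764924867
```

Call:
step_arm([
  {"rot": [0, 0, 0], "offset": [-0.8, 3, -0.5], "jaw": -1},
  {"rot": [0, 0, 0], "offset": [-2, 7, -1], "jaw": -1},
  {"rot": [0, 0, 0], "offset": [-3, 11, -2], "jaw": -1},
  {"rot": [0, 0, 0], "offset": [-4, 15, -2.5], "jaw": -1},
  {"rot": [0, 0, 0], "offset": [-5, 19, -3], "jaw": -1},
  {"rot": [0, 0, 0], "offset": [-6, 23, -3.5], "jaw": -1},
  {"rot": [0, 0, 0], "offset": [-7, 26, -4], "jaw": -1},
  {"rot": [0, 0, 0], "offset": [-7.7, 28.5, -4.5], "jaw": -1},
  {"rot": [0, 0, 0], "offset": [-8, 29.5, -4.5], "jaw": -1},
  {"rot": [0, 0, 0], "offset": [-8, 29.5, -4.5], "jaw": -1},
])

```text
time: 6.1
position: [0.3022, 0.0534, 0.2481]
eef_rot: [0.991, -0.136, 0.001, -0.0]
wrist_force: [-0.2, 0.1, 0.0]
opening: 0.0919
gripper_force: 0.0
```

```bash
python3 - <<'E'
from plant import env
from h import *
t=env.get_image('top');c=t['color'];cv2.imwrite('pics/crop2.png',cv2.resize(c[190:250,220:280],None,fx=10,fy=10,interpolation=cv2.INTER_CUBIC)[:,:,::-1])
h=cv2.cvtColor(c,cv2.COLOR_RGB2HSV)
g=h[195:240,230:270];mr=((g[...,0]<10)|(g[...,0]>170))&(g[...,1]>100)
p=np.argwhere(mr)[:,::-1]+[230,195];print(p.tolist())
w=pix2w(t,*p.mean(0),.098)[:2]-[.459,.3173];print(np.linalg.norm(w),np.degrees(np.arctan2(w[1],w[0])))
E
```

```text
[[248, 210], [249, 210], [250, 210], [247, 211], [248, 211], [249, 211], [250, 211], [247, 212], [248, 212], [249, 212], [250, 212], [248, 213], [249, 213]]
0.026226740476426418 7.2310398491355885
```

View pics/crop2.png

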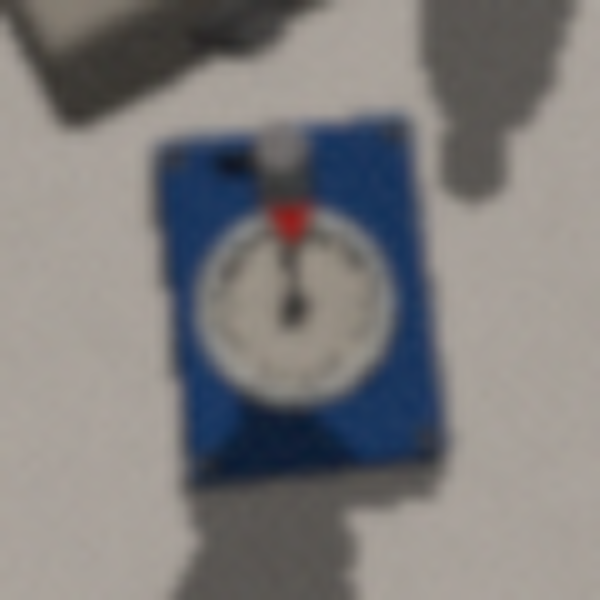

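The red mark, centred near pixel (249,211), stands at the needle tip: 7° against about 8° for the needle. The arm is clear, so I'm handing in.

```bash
python3 -c "
from plant import env
print(env.close_job())"
```

```text
the job is handed in; nothing more can be done
None
```

The blue gauge is zeroed: its red mark stands within about 1° of the needle by the camera, the gripper has let go and is clear, the yellow gauge was not touched, and the job is handed in (no verdict came back).

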